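# Clamp the mended panel in the gluing jig

## Robot

A 6-joint arm with a two-finger parallel gripper is mounted at the origin on the work surface. World frame = base frame: x ahead of the robot, y to its left, z up, the work surface at z = 0. Lengths are in m, angles in rad, forces in N, time in s.
With the tool pointing down it reaches from about 0.375 to 0.975 m from the base axis. Payload 3.8 kg.
Tool frame: the origin (TCP) lies on the centre line of the jaws, within the pads' length; the fingertips stand 14 mm ahead of it and the grasp point (between the pads) lies 5 mm behind it; z points along the fingers, y is the line along which they close (so a half turn about z gives the same grasp; the last joint's range is limited). The gripper opens to 85 mm and grips with 20 to 120 N. Pads are 22 mm wide; open, the fingers measure 114 mm over their backs; the gripper's body (76 mm by 85 mm) begins 54 mm behind the grasp point. The pads swing forward as they close: fully open they stand 13 mm farther back than shut.
Start: joints at [1.21, 0.264, 1.604, -0, 1.274, -0.037], TCP at [0.215, 0.64, 0.245] pointing down, gripper open.
Joint ranges: [-2.63, 2.63], [-0.94, 2.18], [0.31, 2.57], [-1.31, 4.45], [0, 2.66], [-2.55, 2.55]. Speed limits (rad/s): [2.57, 2.57, 3.14, 3.14, 3.14, 3.14].

## Interface

Orientations are given as a rotation vector (axis times angle).
In Python, from workcell import bot, eyes, spot_in gives the robot as it stands.
- The arm moves only by the tool carry_out, never from a script. Its argument "series" is text: rows parted by semicolons, each of 4 numbers parted by spaces: the shift along the world's x, y, z in m, then the turn about the world's z in degrees. In form: tx ty tz roll; .... A call has 1 to 20 rows; each row shifts and turns the commanded pose from where the row before left it; what a row does not reach is not made up. A row lasts 1/8 s, in which the tool goes at most 62.5 mm and 10.7 degrees, less where a joint would pass 70% of its speed; a pose out of reach is approached as far as the arm can. A call is refused whole if a number of a shift passes 0.0625 or a number of a turn 10.7, either way. A call with a gripper value outside its range is refused whole. "jaw" is the gripper command: -1 is shut, 1 is fully open, values between are in proportion, set as the call begins (left out, the last holds). The fingers move at their own pace and stop on an object; "grip_force" is the grip in N (left out, the last holds). Time passes only in rows, so rows that do not move let the fingers close. It gives the time, the measured TCP pose, the force, the opening and the grip force at its end, in the units of the state.
- bot.read_state(): the state, without advancing time (a new reading comes with each control period).
- eyes.read_camera(name): name is "scene" or "top"; returns (picture, depth): 400x640x3 uint8, blue, green, red; 400x640 float32, m along the optical axis (not along the pixel's ray), 0 where there is no reading.
- eyes.get_calibration(name): a dict with "K" (3x3 intrinsics, pixels), "distortion" ([k1, k2, p1, p2, k3] as OpenCV has them; the pictures are not rectified), "position" and "rotation" of the camera in the world. Camera axes: x right, y down, z forward; pixel columns grow to the right and rows downward; lengths in m; the calibration is good to about 2 mm. A picture is of the moment at which its call begins. get_calibration takes no time and is no camera call.
- bot.finish_job(): hands the job in; it is judged then, once.
Trained networks look in the newest picture that a camera, given by its name, has taken for a name from the list of things; names that differ only in an ending like _2 or _b are one class to them, and where a whole thing is asked for, a point or a joint stands for the part that bears it (a point fixed in the world has none). Each returns a list of dicts, best first, with "score" (0 to 1); they miss things now and then, are a little off and sometimes report something else, mostly with a low value. They report only what shows in the picture. A call takes as long as a camera call. They do not tell look-alikes from the thing itself.
- spot_in(camera, target): "rect" ([centre column, centre row, width, height] in pixels, round what is visible of it).
The state is a dict: "time": time; "q": joint angles; "joint_vel": joint speeds; "joint_torque": joint torques, N m; "tool_pos": TCP position; "tcp_rot": TCP orientation; "wrist_force": force on the tool from outside, world axes, zero at the start; "torque": the same for the moment, N m; "width": opening from 0.0 (shut) to 1.0 (fully open); "grip_force": force on a finger pad.
Only numpy, scipy, OpenCV 4.12 (cv2) and the standard library are available. Lean on these libraries where they do the work, as an engineer would, in place of code of your own. Each camera call takes 0.05 s, during which the arm holds its last target. There are 200 camera calls.

## Task

Clamp the freshly glued wood panel, pushing only: with a finger, swing the jig's steel clamp strap round until its rubber foot stands over the middle of the bright steel disc on the pressing block, leaving the red cam lever up; then push the cam lever all the way down so that the foot presses the block. Do not pick up or shift the panel or the block, and leave the other things on the table and jig where they are.

Things in the scene. Friction and masses are not known exactly. Their poses are not given: they have to be found in the camera images.
- jig: gluing jig, fixed to the table: plywood board 240 (its x) x 320 (its y) x 14 mm, its -y half lined with 2 mm cork; origin at the centre of the board's underside, on the table. An aluminium clamp post (flange 60 x 60 mm, column 34 mm across) stands on it at jig (0, +55 mm); a steel clamp strap turns level about it, and a red cam lever leans up from its top, opposite to the strap
- post_axis (a point): point on the vertical axis of the clamp post, 85 mm above the table (mid-thickness of the raised strap)
- strap_tip (a point): middle of the strap's free end, 150 mm from the post axis. Strap: flat steel bar 32 mm wide, 12 mm thick, underside 79 and top 91 mm above the table while the lever is up, 35 mm long behind the post. Its side faces can be pushed anywhere from 45 to 150 mm from the axis; below is air down to the board, or the block's top at 54 mm. The foot's screw stands up to 112 mm
- foot: black rubber foot under the strap, 24 mm across, on a screw through it; origin at the centre of its underside, 125 mm from the post axis, 57 mm above the table while the lever is up (3 mm above the block). The foot is sprung (about 4 N per mm). Closing the lever lowers strap and foot by up to 5 mm, so that the foot presses on the block with about 10 N
- swing (a joint): turn of the strap about the post, rad: 0 = strap points along the jig's -y; grows as the strap swings clockwise seen from above, towards the jig's -x. Range -0.5 to 1.9, no stop at the working place; stiff enough (0.22 N m) to stay where it is left. It starts parked at 1.0 to 1.6
- cam (a joint): turn of the cam lever about its level pin, rad: 0 = fully up (lever 60 degrees above level), 1.2 = all the way down against its stop (9 degrees below level). It starts at 0 to 0.12, and stays where it is left (friction 0.25 N m, up to 0.3 N m when clamping)
- cam_pin (a point): centre of the lever's pin, on the post axis, 112 mm above the table. The lever lies in the vertical plane through the strap, on the side opposite to the strap's tip: 110 mm from pin to end, its outer 60 mm a red grip 24 mm wide and 12 mm thick; the grey cam round the pin reaches 21 mm from it
- lever_end (a point): middle of the end of the red grip, on its upper face (the face to push on), 110 mm from the pin
- panel: dark carved wood panel fragment with a pale glue line, 120 x 90 x 18 mm, loose on the cork; origin at the centre of its underside
- caul: pressing block, loose on the panel: plywood with cork underface, 64 x 64 x 20 mm with a bright steel disc 56 mm across on top; origin at the centre of its underside, 34 mm above the table, disc face at 54 mm
- blower: orange rubber dust blower standing on its base, 68 mm across, 125 mm tall, beside the jig; origin under its centre
- glue_jar: small amber glue jar on the jig's cork, 32 mm across, 48 mm tall; origin under its centre
- bowl: terracotta bowl, 110 mm across, 45 mm tall; origin under its centre
- brush: soft brush 170 mm long lying on the table
- resin_jar: white jar with blue cap, 60 mm across, 85 mm tall; origin under its centre
- spatula: spatula 160 mm long lying on the table
- weight: brass weight, 44 mm across, 52 mm tall; origin under its centre
Not all that is in view belongs to the job. There is more than one size of the caul; the one meant has the size given above.

How it is judged:
On the way, in this order (a step that is already met when the one before it is completed fails the run):
1. the strap stands still with its foot over the middle of the bright steel disc (within 16 mm), the lever still up (horizontal distance between foot and caul below 0.016 m and value of joint cam below 0.4 rad and velocity of joint swing between -0.1 and 0.1 rad/s), for 0.2 s.
2. the cam lever is pushed all the way down (value of joint cam above 1.1 rad and horizontal distance between foot and caul below 0.016 m), for 0.2 s.
At the end, for the whole second after the job is handed in: The rubber foot stands within 16 mm of the middle of the pressing block and presses it with more than 5 N, the cam lever is down to within 0.1 rad of its stop, and block and panel lie within 10 mm of where they were (all of step 2 and contact force between foot and caul above 5 N and distance of each of caul, panel from where it was at the start of the episode below 0.01 m); the robot touches nothing.
It fails at once if the pressing block is lifted or shifted by more than 10 mm (distance of caul from where it was at the start of the episode above 0.01 m).
It fails at once if the panel is lifted or shifted by more than 10 mm (distance of panel from where it was at the start of the episode above 0.01 m).
It fails at once if another thing on the table or jig is lifted or moved by more than 15 mm (distance of any of blower, glue_jar, bowl, brush, resin_jar, spatula, weight from where it was at the start of the episode above 0.015 m).
It also fails if it takes over 54 s, if anything falls off the work surface, if the arm or the gripper's body presses on something with over 40 N, if the wrist force passes 120 N, or if a joint passes its speed limit or range.

## Working session

There is one attempt and no reset: what is moved stays moved. The work goes in short steps, Python scripts to look and compute and a tool call to move; the robot and the scene stay as the last step left them, time stands still between calls to the robot, and variables do not carry over. Pictures are saved under pics/ and viewed, at most 10 in all, crops included, and the job is handed in when it is done.

Besides the shell and the picture viewer there is one more tool, called after "Emit:" as name(argument=value, ...) on one line, values as JSON. carry_out: Moves the arm, as the interface text tells. Its arguments: {"type":"object","properties":{"series":{"type":"string"},"jaw":{"type":"number"},"grip_force":{"type":"number"}},"required":["series"]}

```bash
mkdir -p pics
cat > h.py <<'E'
import numpy as np, cv2
from workcell import bot, eyes, spot_in
def world(cam,u,v,d):
    c=eyes.get_calibration(cam);K=np.array(c["K"],float);D=np.array(c["distortion"],float)
    p=cv2.undistortPoints(np.array([[[u,v]]],float),K,D)[0,0]
    return np.array(c["position"])+np.array(c["rotation"]).reshape(3,3)@(np.array([p[0],p[1],1])*d)
def at_z(cam,u,v,z):
    a=world(cam,u,v,0);b=world(cam,u,v,1);return a+(b-a)*(z-a[2])/(b[2]-a[2])
def cloud(cam,depth):
    c=eyes.get_calibration(cam);K=np.array(c["K"],float);D=np.array(c["distortion"],float)
    h,w=depth.shape;g=np.stack(np.meshgrid(np.arange(w),np.arange(h)),-1).reshape(-1,1,2).astype(float)
    p=cv2.undistortPoints(g,K,D)[:,0]
    P=np.c_[p,np.ones(len(p))]*depth.reshape(-1,1)
    return (P@np.array(c["rotation"]).reshape(3,3).T+np.array(c["position"])).reshape(h,w,3)
E
python3 - <<'E'
from h import *
print(eyes.get_calibration("top"))
for c in("top","scene"):
    p,d=eyes.read_camera(c);cv2.imwrite(f"pics/{c}0.png",p);np.savez(f"{c}0.npz",p=p,d=d)
    for t in("jig","caul","panel","foot","lever_end","strap_tip","post_axis","blower","glue_jar","bowl","brush","resin_jar","spatula","weight"):
        for r in spot_in(c,t)[:2]:
            u,v=r["rect"][:2];dd=d[int(v),int(u)]
            print(c,t,round(r["score"],2),np.round(r["rect"]),np.round(world(c,u,v,dd),3))
E
```

```text
{'K': array([[477.15317128,   0.        , 313.23806818],
       [  0.        , 477.15317128, 192.79247205],
       [  0.        ,   0.        ,   1.        ]]), 'distortion': array([-0.04182795,  0.        ,  0.        ,  0.        ,  0.        ]), 'position': array([ 0.41069583, -0.05927787,  1.89191503]), 'rotation': array([-2.2056053 ,  2.16256847, -0.06724585])}Traceback (most recent call last):
  File "<stdin>", line 8, in <module>
  File "h.py", line 6, in world
    return np.array(c["position"])+np.array(c["rotation"]).reshape(3,3)@(np.array([p[0],p[1],1])*d)
                                   ~~~~~~~~~~~~~~~~~~~~~~~~~~~~~~~^^^^^
ValueError: cannot reshape array of size 3 into shape (3,3)
```

```bash
sed -i 's/np.array(c\["rotation"\]).reshape(3,3)/cv2.Rodrigues(np.array(c["rotation"]))[0]/' h.py
python3 - <<'E'
from h import *
for c in("top","scene"):
    p,d=eyes.read_camera(c);cv2.imwrite(f"pics/{c}0.png",p);np.savez(f"{c}0.npz",p=p,d=d)
    for t in("jig","caul","panel","foot","lever_end","strap_tip","post_axis","blower","glue_jar","bowl","brush","resin_jar","spatula","weight"):
        for r in spot_in(c,t)[:2]:
            u,v=r["rect"][:2];dd=d[int(v),int(u)]
            print(c,t,round(r["score"],2),np.round(r["rect"]),np.round(world(c,u,v,dd),3))
E
```

```text
top jig 0.72 [306. 186.  96.  80.] [ 0.564 -0.019  0.016]
top caul 0.79 [367. 257.  31.  34.] [ 0.292 -0.26   0.029]
top caul 0.65 [356. 219.  14.  14.] [ 0.437 -0.213  0.075]
top panel 0.84 [321. 195.  31.  35.] [ 0.528 -0.077  0.06 ]
top lever_end 0.5 [293. 170.   8.  22.] [0.607 0.026 0.172]
top strap_tip 0.72 [287. 194.  20.  42.] [0.526 0.052 0.088]
top post_axis 0.57 [306. 188. 100.  90.] [ 0.555 -0.016  0.014]
top blower 0.58 [358. 219.  15.  15.] [ 0.435 -0.217  0.087]
top glue_jar 0.64 [329. 168.   7.   9.] [ 0.629 -0.106  0.07 ]
top bowl 0.6 [248. 150.  27.  26.] [ 0.705  0.218 -0.   ]
top bowl 0.6 [306. 189.  96.  90.] [ 0.552 -0.02   0.015]
top brush 0.59 [308. 140.  38.  17.] [ 0.745 -0.023  0.017]
top resin_jar 0.74 [366. 185.  11.  16.] [ 0.565 -0.245  0.087]
top spatula 0.86 [210. 262.  29.  37.] [0.258 0.355 0.006]
top weight 0.4 [414. 236.  12.  15.] [ 0.374 -0.439  0.04 ]
scene jig 0.77 [334. 232. 121. 100.] [ 0.565 -0.008  0.012]
scene caul 0.84 [311. 231.  24.  23.] [ 0.533 -0.087  0.056]
scene caul 0.71 [334. 232. 125.  96.] [ 0.564 -0.002  0.01 ]
scene panel 0.
[... 291 characters left out ...]
.003  0.014]
scene blower 0.72 [257. 242.  26.  34.] [ 0.448 -0.228  0.07 ]
scene blower 0.35 [385. 261.  49.  31.] [ 0.757 -0.028  0.018]
scene glue_jar 0.67 [334. 255.  11.  18.] [ 0.636 -0.12   0.045]
scene bowl 0.92 [407. 206.  30.  22.] [0.698 0.254 0.021]
scene bowl 0.24 [334. 231. 129.  96.] [ 0.563 -0.001  0.012]
scene brush 0.78 [383. 261.  52.  33.] [ 0.749 -0.026  0.012]
scene resin_jar 0.79 [293. 271.  22.  36.] [ 0.594 -0.253  0.064]
scene resin_jar 0.18 [343. 201.  54.  37.] [0.552 0.059 0.091]
scene spatula 0.65 [319. 157.  36.  10.] [0.243 0.372 0.002]
scene weight 0.81 [189. 289.  21.  24.] [ 0.402 -0.443  0.038]
scene weight 0.67 [313. 235.  41.  40.] [ 0.546 -0.091  0.051]
```

View pics/top0.png

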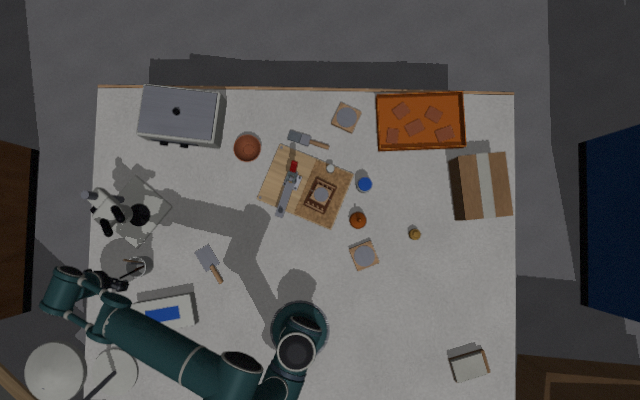

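View pics/scene0.png

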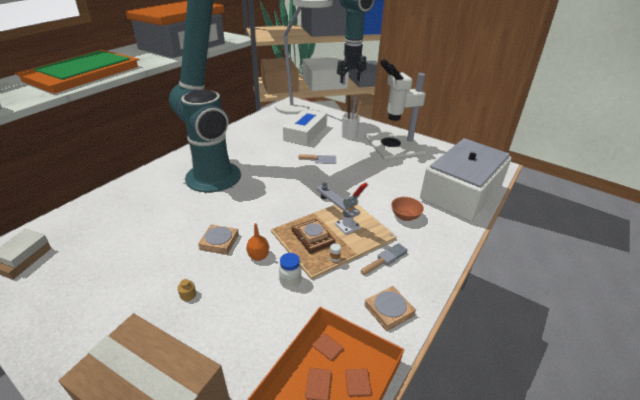

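The top view shows the jig at (306,187), the panel with the true block at about (321,194), the strap running from the post (294,180) to about (281,212), and the red lever at (294,166). The other two discs, at (346,117) and (364,255), are decoys. Next I'll measure these precisely from depth and colour.

Run:
```python
from h import *
for c in("top","scene"):
    z=np.load(c+"0.npz");p,d=z["p"],z["d"];W=cloud(c,d);np.save(c+"W.npy",W)
    m0=(W[...,0]>.42)&(W[...,0]<.75)&(W[...,1]>-.2)&(W[...,1]<.18)&(d>0)
    hsv=cv2.cvtColor(p,cv2.COLOR_BGR2HSV)
    def rep(n,m):
        m=m&m0;P=W[m]
        if len(P)>4:
            q=P[:,:2].astype(np.float32);r=cv2.minAreaRect(q)
            print(c,n,len(P),"mean",P.mean(0).round(4),"z",P[:,2].min().round(3),P[:,2].max().round(3),"rect",np.round(r[0],4),np.round(r[1],4),round(r[2],1))
    Z=W[...,2]
    S=hsv[...,1]
    rep("board",(Z>.005)&(Z<.022))
    rep("disc",(Z>.047)&(Z<.062)&(S<50))
    rep("caul",(Z>.047)&(Z<.062))
    rep("strap",(Z>.082)&(Z<.098)&(S<60))
    rep("red",(Z>.12)&((hsv[...,0]<8)|(hsv[...,0]>172))&(S>150))
    rep("screw",(Z>.103)&(Z<.12))
p=np.load("top0.npz")["p"];a=cv2.resize(p[135:235,250:380],None,fx=6,fy=6,interpolation=cv2.INTER_CUBIC)
cv2.imwrite("pics/c1.png",a)
p=np.load("scene0.npz")["p"];a=cv2.resize(p[175:285,260:405],None,fx=5,fy=5,interpolation=cv2.INTER_CUBIC)
cv2.imwrite("pics/c2.png",a)
```

```text
top board 3807 mean [ 0.5825 -0.0073  0.0139] z 0.005 0.022 rect [ 0.585 -0.01 ] [0.3797 0.3299] 90.0
top disc 167 mean [ 0.539  -0.0784  0.0548] z 0.047 0.062 rect [ 0.572  -0.0968] [0.0537 0.1461] 63.4
top caul 280 mean [ 0.5375 -0.0761  0.0544] z 0.047 0.062 rect [ 0.5988 -0.0189] [0.4764 0.1654] 64.4
top strap 275 mean [0.5105 0.0605 0.0905] z 0.082 0.098 rect [0.5275 0.0552] [0.0322 0.1807] 71.9
top red 66 mean [0.6212 0.0263 0.19  ] z 0.162 0.213 rect [0.6221 0.026 ] [0.0232 0.0349] 69.7
top screw 30 mean [0.5236 0.056  0.1137] z 0.105 0.12 rect [0.5277 0.0591] [0.0321 0.1437] 67.8
scene board 3907 mean [ 0.596  -0.0301  0.0151] z 0.005 0.022 rect [ 0.585  -0.0116] [0.3299 0.3766] 0.1
scene disc 263 mean [ 0.5494 -0.0623  0.0548] z 0.047 0.062 rect [ 0.5527 -0.064 ] [0.2754 0.195 ] 87.4
scene caul 411 mean [ 0.5458 -0.0691  0.0539] z 0.047 0.062 rect [ 0.5512 -0.0677] [0.2781 0.2   ] 85.7
scene strap 348 mean [0.533  0.0532 0.0904] z 0.082 0.098 rect [0.5315 0.0583] [0.0342 0.1851] 72.5
scene red 48 mean [0.626  0.0195 0.1876] z 0.159 0.209 rect [0.6247 0.0195] [0.0334 0.0111] 5.5
scene screw 78 mean [0.5651 0.0441 0.1123] z 0.103 0.119 rect [0.5314 0.0528] [0.0374 0.1521] 78.5
```

View pics/c1.png

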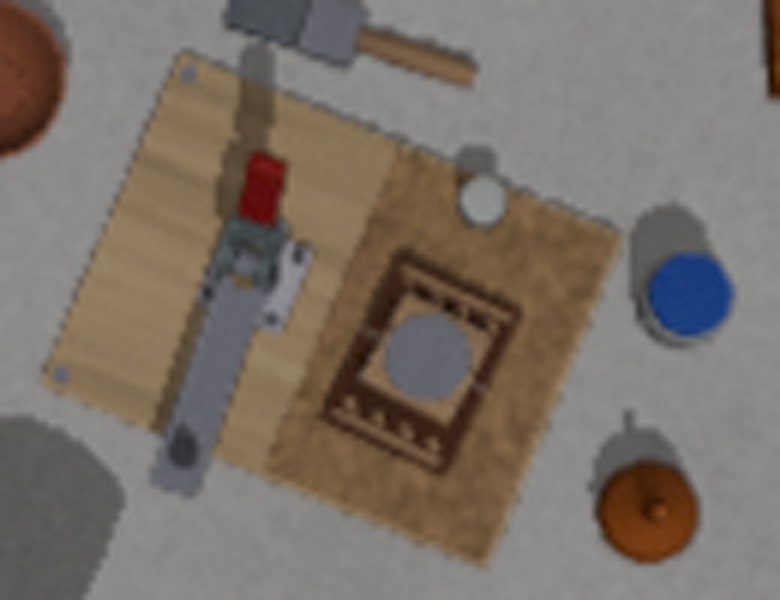

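View pics/c2.png

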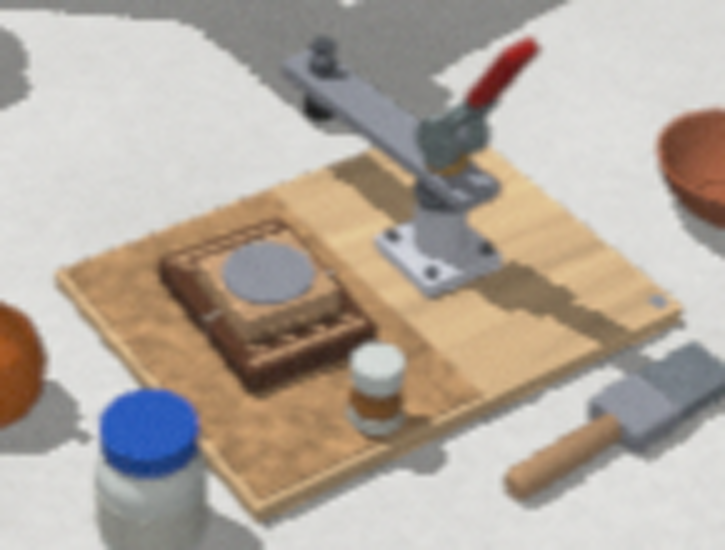

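The crops show the board corners at (182,50), (620,230), (487,565) and (45,378) in c1. The disc is at (427,358), the strap tip at (175,480), and the lever leans towards (265,160).

Run:
```python
from h import *
f=lambda u,v,z:at_z("top",u/6+250-.4,v/6+135-.4,z)
cs=[f(u,v,.015) for u,v in((182,50),(620,230),(487,565),(45,378))]
C=np.mean(cs,0);print("corners",np.round(cs,4),"centre",C.round(4))
print("sides",[round(float(np.linalg.norm(cs[i]-cs[i-1])),4) for i in range(4)])
# jig +y: from cork half (right) to bare (left): cs0-cs1 & cs3-cs2
ey=(cs[0]-cs[1]+cs[3]-cs[2])[:2];ey/=np.linalg.norm(ey);ex=np.array([ey[1],-ey[0]])
print("ey",ey.round(4),"yaw",np.degrees(np.arctan2(ex[1],ex[0])).round(1))
post=C[:2]+.055*ey;print("post",post.round(4))
# disc
for c in("top","scene"):
    z=np.load(c+"0.npz");p=z["p"];W=np.load(c+"W.npy");hsv=cv2.cvtColor(p,cv2.COLOR_BGR2HSV);Z=W[...,2]
    near=np.hypot(W[...,0]-.53,W[...,1]+.078)<.045
    P=W[near&(Z>.045)&(Z<.063)&(hsv[...,1]<60)]
    (x,y),r=cv2.minEnclosingCircle(P[:,:2].astype(np.float32));print(c,"disc",len(P),P.mean(0).round(4),(round(x,4),round(y,4)),round(r,4))
    m=(Z>.083)&(Z<.097)&(hsv[...,1]<70)&(np.hypot(W[...,0]-.53,W[...,1]-.056)<.12)
    q=W[m][:,:2]
    mu=q.mean(0);u,s,vt=np.linalg.svd(q-mu);t=(q-mu)@vt[0];w=(q-mu)@vt[1]
    dr=vt[0]*(1 if vt[0][0]<0 else -1);t=(q-mu)@dr
    ext=mu+dr*t.max(),mu+dr*t.min()
    wm=(np.percentile(w,2)+np.percentile(w,98))/2*vt[1]
    print(c,"strap tip",(ext[0]+wm).round(4),"rear",(ext[1]+wm).round(4),"len",np.ptp(t).round(4),"wid",np.ptp(w).round(4),"dir",dr.round(4),"post by tip",(ext[0]+wm-.15*dr).round(4))
caul=f(427,358,.054);print("disc by pixel",caul.round(4))
v=caul[:2]-post;print("dist post-caul",np.linalg.norm(v).round(4),"bearing",np.degrees(np.arctan2(v[1],v[0])).round(1),"jig-y bearing",np.degrees(np.arctan2(-ey[1],-ey[0])).round(1))
```

```text
corners [[ 0.7335  0.0895  0.015 ]
 [ 0.6192 -0.2022  0.015 ]
 [ 0.3974 -0.1184  0.015 ]
 [ 0.5142  0.1742  0.015 ]] centre [ 0.5661 -0.0142  0.015 ]
sides [0.2351, 0.3132, 0.2371, 0.315]
ey [0.3677 0.9299] yaw -21.6
post [0.5863 0.0369]
top disc 163 [ 0.5306 -0.076   0.0542] (0.531, -0.0775) 0.0286
top strap tip [0.4416 0.0831] rear [0.6134 0.0274] len 0.1806 wid 0.0323 dir [-0.9513  0.3083] post by tip [0.5843 0.0368]
scene disc 192 [ 0.5312 -0.0734  0.0545] (0.529, -0.0727) 0.0304
scene strap tip [0.4434 0.0865] rear [0.6195 0.0293] len 0.1852 wid 0.0348 dir [-0.9512  0.3086] post by tip [0.5861 0.0402]
disc by pixel [ 0.5297 -0.0763  0.054 ]
dist post-caul 0.1265 bearing -116.6 jig-y bearing -111.6
```

Run:
```python
from h import *
s=bot.read_state();R=cv2.Rodrigues(np.array(s["tcp_rot"]))[0]
print(s["time"],s["tool_pos"],R.round(3),s["wrist_force"],s["width"])
print("toolx bearing",np.degrees(np.arctan2(R[1,0],R[0,0])),"tooly",np.degrees(np.arctan2(R[1,1],R[0,1])))
W=np.load("sceneW.npy");W2=np.load("topW.npy")
for t in np.linspace(0,1,9):
    q=np.array([.215,.64])*(1-t)+np.array([.51,.135])*t
    print(q.round(2),[float(V[...,2][np.hypot(V[...,0]-q[0],V[...,1]-q[1])<.06].max(initial=0).round(3)) for V in(W,W2)])
```

```text
1.6 [0.21479372 0.63991915 0.24526901] [[-0.948  0.318  0.   ]
 [ 0.318  0.948 -0.   ]
 [-0.    -0.    -1.   ]] [-0.04816793  0.54695125 -0.18944926] 0.9976339086554046
toolx bearing 161.44586961427672 tooly 71.44586959967187
[0.22 0.64] [0.58, 0.627]
[0.25 0.58] [0.583, 0.626]
[0.29 0.51] [0.006, 0.622]
[0.33 0.45] [0.007, 0.015]
[0.36 0.39] [0.007, 0.013]
[0.4  0.32] [0.005, 0.014]
[0.44 0.26] [0.006, 0.015]
[0.47 0.2 ] [0.006, 0.02]
[0.51 0.14] [0.094, 0.098]
```

Emit:
carry_out(series="0.024 -0.043 0 -7.5; 0.024 -0.043 0 -7.5; 0.024 -0.043 0 -7.5; 0.024 -0.043 0 -7.5; 0.024 -0.043 0 -7.5; 0.024 -0.043 0 -7.5; 0.024 -0.043 0 -7.5; 0.024 -0.043 0 -7.5; 0.024 -0.043 0 -7.5; 0.024 -0.043 0 -7.5; 0.024 -0.043 0 -7.5; 0.024 -0.043 0 -7.5; 0 0 0 0; 0 0 -0.04 0; 0 0 -0.04 0; 0 0 -0.03 0; 0 0 0 0; 0 0 0 0", jaw=-1, grip_force=40)

```text
time: 3.85
tool_pos: [0.5034, 0.1247, 0.1365]
tcp_rot: [2.549, 1.835, 0.002]
wrist_force: [-0.1, 0.2, 0.5]
width: -0.001
grip_force: 0.0
```

Run:
```python
from h import *
s=bot.read_state();print(s)
p,d=eyes.read_camera("scene");W=cloud("scene",d)
cv2.imwrite("pics/s1.png",cv2.resize(p[130:270,270:450],None,fx=4,fy=4,interpolation=cv2.INTER_CUBIC))
x,y=s["tool_pos"][:2]
m=(np.hypot(W[...,0]-x,W[...,1]-y)<.03)&(W[...,2]>.05)
print("lowest points near tool",np.sort(W[m][:,2])[:10].round(3))
```

```text
{'time': 3.85, 'q': array([1.94647727e-01, 6.38436713e-02, 2.04742834e+00, 2.17724003e-04,
       1.02872734e+00, 5.17260549e-01]), 'joint_vel': array([-0.00378495, -0.01368768, -0.0207583 , -0.00080954, -0.00416078,
        0.00062602]), 'joint_torque': array([ 2.75241898e-02, -3.54265702e+01, -3.17129338e+01,  4.55114205e-03,
        7.93225947e-02, -1.50954158e-03]), 'tool_pos': array([0.50336352, 0.12467771, 0.1365221 ]), 'tcp_rot': array([2.54908575e+00, 1.83539055e+00, 2.39715749e-03]), 'wrist_force': array([-0.07683292,  0.22040502,  0.4903923 ]), 'torque': array([-0.03142108, -0.02024619, -0.00414231]), 'grip_force': 0.0, 'width': -0.00120673282953119}
lowest points near tool [0.122 0.125 0.127 0.127 0.127 0.128 0.128 0.128 0.131 0.132]
```

View pics/s1.png

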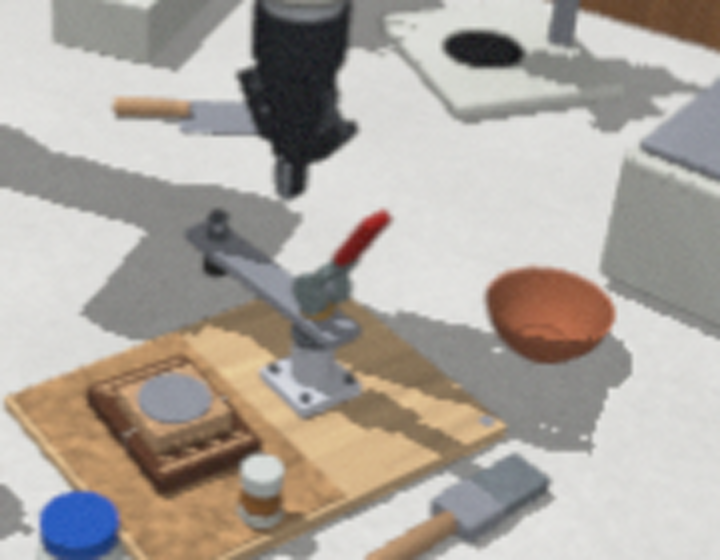

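The picture shows the shut fingertips at (290,190), behind the strap on its +y side, with everything else untouched. The fingertip is at z = 0.122, so 14 mm below the TCP as stated.

```bash
cat > arc.py <<'E'
from h import *
post=np.array([.5855,.0380])
def pose(phi,off,r=.105):
    a=np.radians(phi);d=np.array([np.cos(a),np.sin(a)]);n=np.array([-d[1],d[0]])
    return post+r*d-n*off
E
python3 - <<'E'
from arc import *
cur=np.array(bot.read_state()["tool_pos"][:2])
print("to start",pose(162,.050)-cur)
pts=[pose(162,.040),pose(162,.032)]+[pose(p,.027) for p in np.r_[162:237:16j]]
prev=pose(162,.050)
for p in pts: print(np.round(p-prev,4)); prev=p
E
```

```text
to start [-0.00285112 -0.00665126]
[-0.0031 -0.0095]
[-0.0025 -0.0076]
[-0.0015 -0.0048]
[-0.0047 -0.0082]
[-0.004  -0.0086]
[-0.0032 -0.0089]
[-0.0024 -0.0091]
[-0.0016 -0.0093]
[-0.0008 -0.0094]
[ 0.     -0.0095]
[ 0.0008 -0.0094]
[ 0.0017 -0.0093]
[ 0.0025 -0.0091]
[ 0.0032 -0.0089]
[ 0.004  -0.0086]
[ 0.0047 -0.0082]
[ 0.0054 -0.0077]
[ 0.0061 -0.0072]
```

Emit:
carry_out(series="-0.003 -0.007 -0.025 0; 0 0 -0.0245 0; 0 0 0 0; -0.0031 -0.0095 0 0; -0.0025 -0.0076 0 0; -0.0015 -0.0048 0 0; -0.0047 -0.0082 0 5; -0.004 -0.0086 0 5; -0.0032 -0.0089 0 5; -0.0024 -0.0091 0 5; 0 0 0 0")

```text
time: 5.28
tool_pos: [0.4785, 0.0596, 0.0863]
tcp_rot: [2.195, 2.247, 0.001]
wrist_force: [-0.5, -0.3, -0.7]
width: 0.0
grip_force: 0.0
```

```bash
cat >> arc.py <<'E'
def strap(cam="scene"):
    p,d=eyes.read_camera(cam);W=cloud(cam,d);hsv=cv2.cvtColor(p,cv2.COLOR_BGR2HSV);Z=W[...,2]
    m=(Z>.078)&(Z<.097)&(hsv[...,1]<70)&(hsv[...,2]>70)&(np.hypot(W[...,0]-post[0],W[...,1]-post[1])<.158)
    q=W[m][:,:2];q=q[np.hypot(*(q-post).T)>.03]
    r=cv2.minAreaRect(q.astype(np.float32));mu=np.median(q,0)-post
    return len(q),np.degrees(np.arctan2(mu[1],mu[0]))%360,np.round(r[0],3),np.round(r[1],3),round(r[2],1),p
E
python3 - <<'E'
from arc import *
s=bot.read_state();print(s["tool_pos"],s["wrist_force"])
for c in("scene","top"): print(strap(c)[:5])
E
```

```text
[0.47852106 0.0596275  0.08630279] [-0.51175795 -0.26081634 -0.71369647]
(333, np.float64(186.5835255173027), array([0.528, 0.045]), array([0.185, 0.054]), 4.9)
(13, np.float64(179.53639804091492), array([0.527, 0.031]), array([0.181, 0.031]), 5.1)
```

Emit:
carry_out(series="-0.0016 -0.0093 0 5; -0.0008 -0.0094 0 5; 0 -0.0095 0 5; 0.0008 -0.0094 0 5; 0.0017 -0.0093 0 5; 0.0025 -0.0091 0 5; 0.0032 -0.0089 0 5; 0.004 -0.0086 0 5; 0.0047 -0.0082 0 5; 0.0027 -0.0038 0 2.5; 0 0 0 0")

```text
time: 6.75
tool_pos: [0.4955, -0.0251, 0.0856]
tcp_rot: [-1.103, -2.941, 0.0]
wrist_force: [-1.0, 0.3, -0.5]
width: 0.004
grip_force: 0.1
```

Run:
```python
from arc import *
s=bot.read_state();print(s["tool_pos"],s["wrist_force"])
for c in("scene","top"):
    r=strap(c);print(r[:5])
    if c=="scene": cv2.imwrite("pics/s2.png",cv2.resize(r[5][150:270,270:420],None,fx=5,fy=5,interpolation=cv2.INTER_CUBIC))
```

```text
[ 0.49545974 -0.02513464  0.08561001] [-0.99581704  0.34040745 -0.53703754]
(362, np.float64(232.31867400218422), array([ 0.547, -0.002]), array([0.187, 0.04 ]), 51.9)
(3, np.float64(259.93256121337), array([0.585, 0.033]), array([0.081, 0.007]), 71.4)
```

View pics/s2.png

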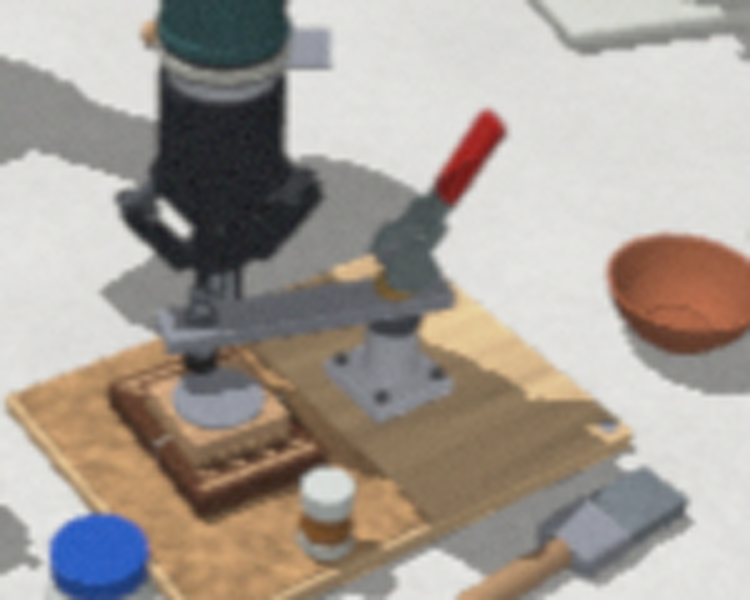

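The strap is now at about 232° bearing with its foot at (200,355), just short of the disc at (218,400), and the lever is still up. It needs about 12° more.

Emit:
carry_out(series="0.0025 -0.0039 0 2.5; 0.003 -0.0037 0 2.5; 0.0031 -0.0036 0 2.5; 0.0032 -0.0034 0 2.5; 0.0027 -0.0026 0 2; 0 0 0 0; 0 0 0 0")

```text
time: 7.72
tool_pos: [0.5098, -0.0422, 0.0856]
tcp_rot: [-0.789, -3.04, 0.0]
wrist_force: [-0.1, 2.0, -0.8]
width: 0.001
grip_force: 0.5
```

Run:
```python
from arc import *
s=bot.read_state();print(s["tool_pos"],s["wrist_force"])
r=strap();print(r[:5])
```

```text
[ 0.50975353 -0.04223907  0.08562571] [-0.05417956  1.99908734 -0.81994958]
(357, np.float64(243.71654295625572), array([ 0.556, -0.008]), array([0.186, 0.042]), 62.6)
```

Emit:
carry_out(series="-0.012 0.006 0 0; -0.012 0.006 0 0; -0.012 0.006 0 0; 0 0 0.05 0; 0 0 0.06 0; 0 0 0.06 0; 0 0 0.05 0; 0.03 0.04 0 0; 0.03 0.04 0 0; 0 0 0 0; 0 0 0 0")

```text
time: 9.15
tool_pos: [0.5331, 0.0555, 0.3053]
tcp_rot: [-0.786, -3.04, 0.002]
wrist_force: [0.0, 0.3, -0.4]
width: 0.002
grip_force: 0.0
```

Run:
```python
from arc import *
s=bot.read_state();print(s["time"],s["tool_pos"],s["tcp_rot"],s["wrist_force"])
r=strap();print(r[:5]);p=r[5]
p,d=eyes.read_camera("scene");W=cloud("scene",d);hsv=cv2.cvtColor(p,cv2.COLOR_BGR2HSV)
m=((hsv[...,0]<8)|(hsv[...,0]>172))&(hsv[...,1]>150)&(W[...,2]>.12)&(np.hypot(W[...,0]-.61,W[...,1]-.08)<.08)
P=W[m];print(len(P),P.mean(0).round(4),P.min(0).round(3),P.max(0).round(3))
h=(P[:,:2]-post)@np.array([.447,.894]);l=(P[:,:2]-post)@np.array([-.894,.447])
k=np.polyfit(h,P[:,2],1);print("h",h.min(),h.max(),"lat",l.mean(),"elev",np.degrees(np.arctan2(P[:,2].mean()-.112,h.mean())))
near=np.hypot(W[...,0]-.53,W[...,1]+.0755)<.045
Q=W[near&(W[...,2]>.045)&(W[...,2]<.063)&(hsv[...,1]<60)];print("disc",len(Q),Q.mean(0).round(4))
cv2.imwrite("pics/s3.png",cv2.resize(p[130:270,270:430],None,fx=4,fy=4,interpolation=cv2.INTER_CUBIC))
```

```text
9.15 [0.53305796 0.05549443 0.30529918] [-7.86372205e-01 -3.04045945e+00  1.54276326e-03] [ 0.04245678  0.30675462 -0.35836695]
(351, np.float64(244.11399909760473), array([ 0.559, -0.01 ]), array([0.187, 0.036]), 63.3)
87 [0.6046 0.0723 0.1844] [0.592 0.057 0.16 ] [0.618 0.091 0.207]
h 0.023987820817213068 0.0530006924601281 lat -0.00176546751628175 elev 61.576358276814716
disc 148 [ 0.535  -0.0773  0.0547]
```

View pics/s3.png

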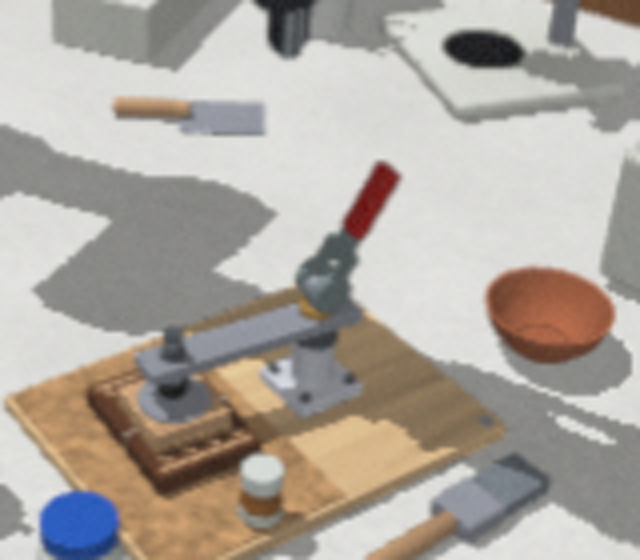

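The foot at (172,387) stands over the disc, centred near (175,402), to within about 4 mm. The lever is up, with its red grip spanning (355,230) to (385,170). Next I'll move the fingertip in between the post axis and the lever.

Emit:
carry_out(series="0.0205 -0.0006 0 0; 0.0205 -0.0006 0 0; 0.0205 -0.0006 0 0; 0 0 -0.04 0; 0 0 -0.03 0; 0 0 -0.028 0; 0 0 0 0; 0 0 0 0")

```text
time: 10.25
tool_pos: [0.5959, 0.0531, 0.2091]
tcp_rot: [0.789, 3.039, 0.001]
wrist_force: [0.8, -0.6, 0.6]
width: -0.0
grip_force: 0.0
```

Run:
```python
from arc import *
s=bot.read_state();print(s["tool_pos"],s["wrist_force"])
p,d=eyes.read_camera("scene")
cv2.imwrite("pics/s4.png",cv2.resize(p[130:270,270:430],None,fx=4,fy=4,interpolation=cv2.INTER_CUBIC))
```

```text
[0.59594159 0.05309562 0.20909852] [ 0.83635265 -0.61004865  0.62663868]
```

View pics/s4.png

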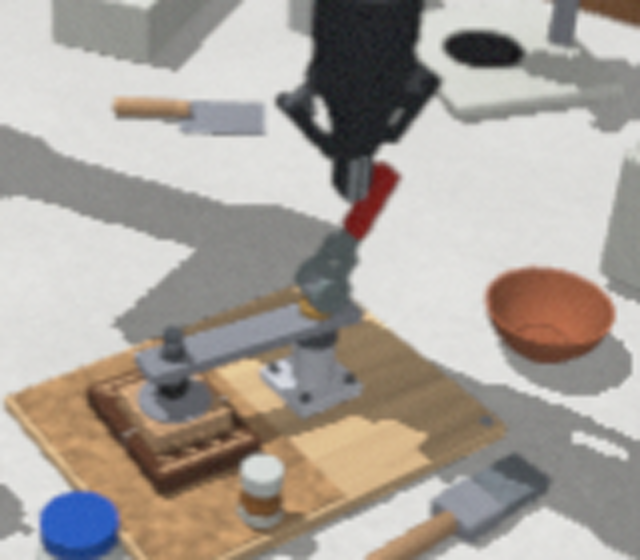

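The finger is at (350,180), on the inner side of the red grip and in line with it. Now I'll push outward and down along the arc.

Emit:
carry_out(series="0.002 0.0039 0 0; 0.002 0.0039 0 0; 0.0031 0.0062 -0.0042 0; 0.0031 0.0062 -0.0042 0; 0.0027 0.0055 -0.0053 0; 0.0027 0.0055 -0.0053 0; 0.0023 0.0045 -0.0064 0; 0.0023 0.0045 -0.0064 0; 0.0017 0.0035 -0.0072 0; 0.0017 0.0035 -0.0072 0; 0 0 0 0")

```text
time: 11.68
tool_pos: [0.6183, 0.101, 0.1601]
tcp_rot: [-0.787, -3.039, 0.002]
wrist_force: [-0.1, -1.1, 1.0]
width: 0.004
grip_force: 0.0
```

Run:
```python
from arc import *
s=bot.read_state();print(s["tool_pos"],s["wrist_force"])
print(strap()[:5])
```

```text
[0.6182695  0.1010189  0.16009798] [-0.14307305 -1.10355868  1.047633  ]
(355, np.float64(243.50247318394568), array([ 0.559, -0.01 ]), array([0.186, 0.034]), 63.0)
```

Emit:
carry_out(series="0.0012 0.0023 -0.0077 0; 0.0012 0.0023 -0.0077 0; 0.0006 0.0011 -0.008 0; 0.0006 0.0011 -0.008 0; 0 0 -0.004 0; 0 0 -0.003 0; 0 0 -0.002 0; 0 0 0 0")

```text
time: 12.72
tool_pos: [0.623, 0.1077, 0.1211]
tcp_rot: [0.788, 3.041, 0.0]
wrist_force: [-0.3, 0.3, 0.6]
width: 0.0
grip_force: 0.2
```

Run:
```python
from arc import *
s=bot.read_state();print(s["tool_pos"],s["wrist_force"])
print(strap()[:5])
```

```text
[0.62299306 0.10769218 0.12111329] [-0.27810381  0.32910384  0.63811693]
(346, np.float64(243.82352010429162), array([0.575, 0.021]), array([0.256, 0.037]), 63.1)
```

Emit:
carry_out(series="0 0 -0.002 0; 0 0 -0.002 0; 0 0 0 0")

```text
time: 13.15
tool_pos: [0.6236, 0.1078, 0.1202]
tcp_rot: [0.787, 3.04, 0.001]
wrist_force: [-6.0, -1.2, 13.6]
width: 0.001
grip_force: 6.6
```

Emit:
carry_out(series="0 0 -0.002 0; 0 0 0 0")

```text
time: 13.4
tool_pos: [0.6239, 0.1077, 0.1198]
tcp_rot: [0.787, 3.039, 0.001]
wrist_force: [-7.7, -0.9, 20.6]
width: -0.002
grip_force: 9.9
```

The force climbs without any movement, so the lever is on its stop. I'll lift off straight up, then clear away.

Emit:
carry_out(series="0 0 0.006 0; 0 0 0.03 0; 0 0 0.05 0; 0 0 0.06 0; -0.03 0.03 0.03 0; -0.04 0.04 0 0; -0.04 0.04 0 0; 0 0 0 0; 0 0 0 0")

```text
time: 14.52
tool_pos: [0.513, 0.2177, 0.291]
tcp_rot: [0.786, 3.041, -0.0]
wrist_force: [-0.3, -0.6, 0.1]
width: 0.001
grip_force: 0.0
```

Run:
```python
from arc import *
s=bot.read_state();print(s["tool_pos"],s["wrist_force"])
r=strap();print(r[:5]);p,d=eyes.read_camera("scene");W=cloud("scene",d);hsv=cv2.cvtColor(p,cv2.COLOR_BGR2HSV)
m=((hsv[...,0]<8)|(hsv[...,0]>172))&(hsv[...,1]>150)&(W[...,2]>.07)&(np.hypot(W[...,0]-.62,W[...,1]-.11)<.08)
P=W[m];h=np.hypot(*(P[:,:2]-post).T);print(len(P),P.mean(0).round(4),"h",h.min(),h.max(),"slope deg",np.degrees(np.arctan(np.polyfit(h,P[:,2],1)[0])))
cv2.imwrite("pics/s5.png",cv2.resize(p[150:270,270:420],None,fx=5,fy=5,interpolation=cv2.INTER_CUBIC))
```

```text
[0.51303687 0.21774679 0.29102958] [-0.32217158 -0.61676784  0.07628818]
(340, np.float64(243.3256196144602), array([0.574, 0.021]), array([0.255, 0.036]), 63.4)
63 [0.6252 0.1055 0.1058] h 0.055015131056598714 0.10287956172048704 slope deg -7.4838417901561085
```

View pics/s5.png

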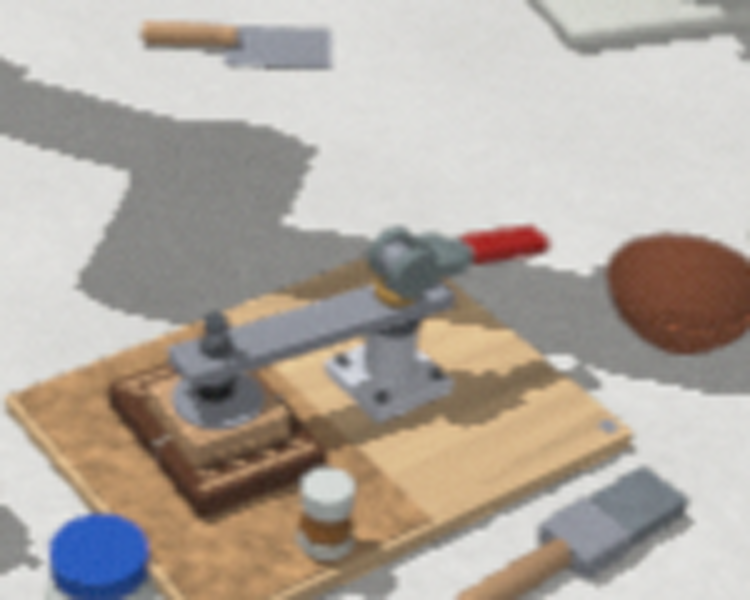

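The lever is down at about −8°, the foot presses the disc at (215,390), and the strap, block and panel have not moved. Handing in.

```bash
python3 -c "
from workcell import bot
print(bot.finish_job())"
```

```text
the job is handed in; nothing more can be done
None
```

I swung the strap until its foot stood over the disc (about 4 mm off centre by camera), then pushed the cam lever down to its stop; the last picture shows the panel and block unmoved, and the job is handed in, though no verdict came back and I did not measure the foot's force.

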